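# Hold a strut spring compressed on the arbor press for its clip

## Robot

A 7-joint arm with a two-finger parallel gripper is mounted at the origin on the work surface. World frame = base frame: x ahead of the robot, y to its left, z up, the work surface at z = 0. Lengths are in m, angles in rad, forces in N, time in s.
With the tool pointing down it reaches from about 0.4 to 0.925 m from the base axis. Payload 5.6 kg.
Tool frame: the origin (TCP) lies at the very end of the fingers, on their centre line; the grasp point (between the pads) lies 19 mm behind it; z points along the fingers, x is the direction in which the jaws open and shut, and the axes are right-handed (so a half turn about z gives the same grasp; the last joint's range is limited). The gripper opens to 85 mm and grips with 20 to 120 N. Pads are 22 mm wide; open, the fingers measure 114 mm over their backs; the gripper's body (76 mm by 85 mm) begins 54 mm behind the grasp point. The pads swing forward as they close: fully open they stand 13 mm farther back than shut.
Start: joints at [1.071, 0.468, -0.012, 1.603, 0.006, 1.071, -0.056], TCP at [0.287, -0.583, 0.204] pointing down, gripper open.
Joint ranges: [-2.53, 2.53], [-0.31, 2.02], [-1.57, 1.55], [0.28, 2.44], [-1.29, 4.43], [0.15, 1.84], [-2.92, 2.92]. Speed limits (rad/s): [2.57, 2.57, 3.14, 3.14, 3.14, 3.14, 3.14].

## Interface

Orientations are given as a unit quaternion [x, y, z, w].
In Python, from workcell import r gives the robot as it stands.
- The arm moves only by the tool step_arm, never from a script. Its argument "series" is a list of rows, each an object of numbers: "x", "y", "z": the shift along the tool's x, y, z in mm; "rx", "ry", "rz": the turn, a rotation vector about the tool's x, y, z in degrees; "jaw": the opening in per cent of the stroke, from 0 (shut) to 100 (fully open). A call has 1 to 12 rows; each row is the pose to reach, as a shift and turn from the pose commanded when the call began, along the tool's axes at that moment; what a row does not reach only later rows make up. A row lasts 1/12 s, in which the tool goes at most 41.7 mm and 7.16 degrees, less where a joint would pass 70% of its speed; a pose out of reach is approached as far as the arm can. A call with a gripper value outside its range is refused whole. The fingers move at their own pace and stop on an object; "force" is the grip in N (left out, the last holds). Time passes only in rows, so rows that repeat a pose let the fingers close. It gives the time, the measured TCP pose, the force and the opening at its end, in the units of the state.
- r.get_obs(): the state, without advancing time (a new reading comes with each control period).
- r.get_image(name): name is "scene" or "top" or "wrist"; returns a dict with "img" (384x512x3 uint8, blue, green, red), "fov_y" (degrees; the focal length in pixels is half the picture's height over the tangent of half this angle, whatever the lens; pixels are square), "cx", "cy" (the principal point, pixels), "world_to_cam" (4x4, takes a point from world to camera coordinates). Camera axes: x right, y down, z forward; pixel columns grow to the right and rows downward; lengths in m; the calibration is good to about 2 mm. A picture is of the moment at which its call begins. There is no depth.
- r.hand_in(): hands the job in, once; it reports no verdict.
The state is a dict: "time_s": time; "joint_pos": joint angles; "qd": joint speeds; "effort": joint torques, N m; "tool_pos": TCP position; "eef_rot": TCP orientation; "wrist_force": force on the tool from outside, world axes, zero at the start; "ft_torque": the same for the moment, N m; "grip_width": finger opening in m.
Only numpy, scipy, OpenCV 4.12 (cv2) and the standard library are available. Lean on these libraries where they do the work, as an engineer would, in place of code of your own. Each camera call takes 0.05 s, during which the arm holds its last target. There are 200 camera calls.

## Task

A coil-over strut stands in the arbor press waiting for its retaining clip, but a spray can is in the way under the press's lever: without knocking it over, move the can so that it stands upright on the table at least 10 cm from where it was, and let go of it. Then pull the lever down until the top of the spring cup is about 4 mm below the clip groove in the rod (the lever bar is then level; never go further than 8 mm below) and keep holding it still there so that I can slip the clip in: finish with the lever still held down, since the spring pushes it back up when it is let go. Leave the wheel, the jar and the red tray alone.

Things in the scene. Friction and masses are not known exactly. Their poses are not given: they have to be found in the camera images.
- press: grey half-ton arbor press, bolted down. Origin on the table under ram and strut; -x its front (open throat), z up. mm: base x -70..110, y -50..50, 22 high; column x 50..95, y -22..22; head x -33..95, y -30..30, z 150..212; ram, 20 square, up to z 264. Place and yaw vary; the front faces the robot's right, within 20 degrees
- lever: press lever: 12 mm steel bar in the plane y = -75 mm of the press frame, turning about the press's y axis on a hub 178 mm up. Main arm 165 mm from hub axis to ball knob; a 55 mm stub with a 22 mm ball behind. Start: arm 63 to 70 degrees above level, leaning to the press's front. Pull the knob forward and down. Origin on the hub axis
- lever_knob (a point): centre of the black 28 mm ball knob at the arm's end; about 325 to 333 mm above the table at the start, 178 mm when level. The lever stays put by friction (3 N at the knob) until, about 39 degrees above level, the pusher lands on the spring cup; then the spring pushes back: about 12 N at the knob when pulled level. Let go, it springs back to about 30 degrees above level
- lever_hub (a point): fixed point on the lever's hub axis in the plane of the bar, at (30, -75, 178) mm of the press frame. The knob moves on a 165 mm circle about it, in the press's x-z plane
- cup_top (a point): centre of the top face of the spring cup, the 35 mm aluminium ring on the coil spring on the ram axis; 100 mm above the table with the spring free. Moves straight down, 18 mm per rad of lever once the pusher rests on it (24 N preload, 6 N/mm). z up
- clip_groove (a point): clip groove in the strut's 8 mm steel rod, on the ram axis 92 mm above the table, fixed, z up. Inside the cup while the spring is free, seen through the pusher's side windows later. With the lever level the cup top is 4 mm below it; (a level lever is the finest guide); with the arm 6.4 degrees above level 2 mm, 6.4 below level 6 mm, 12.7 below level 8 mm
- can: closed spray can standing upright under the lever's path near where the knob comes down: aluminium body 52 mm diameter with a shoulder at 145 to 160 mm, white cap 38 mm diameter from 160 to 205 mm (its top), 0.2 to 0.4 kg. Origin at the centre of its underside, z up. Stops the lever 15 to 20 degrees before level
- wheel: bystander: black-tyred wheel 62 mm diameter, 27 mm high, lying flat. Origin under its centre
- jar: bystander: clear jar with white lid, 56 mm diameter, 75 mm high, upright. Origin under its centre
- tray: bystander: shallow red tray 120 x 170 x 30 mm with two finished struts in it. Origin under its centre
Things that resemble listed ones, but are neither listed nor needed, are in the scene too. There is more than one size of the can; the one meant has the size given above.

How it is judged:
On the way, in this order (a step that is already met when the one before it is completed fails the run):
1. the can stands upright and released on the table, at least 9 cm from where it was (distance of can from where it was at the start of the episode above 0.09 m and angle between can's own z axis and vertical below 0.12 rad and height (world z) of can between -0.006 and 0.006 m and linear speed of can below 0.03 m/s and not (contact force between can and the arm above 0.2 N) and not (contact force between can and the fingers above 0.2 N)), for 0.2 s.
2. the lever is held so that the cup top is 1.5 to 6.5 mm below the clip groove (z of cup_top in the frame of clip_groove between -0.0065 and -0.0015 m and (contact force between lever and the fingers above 2 N or contact force between lever and the arm above 2 N)), for 0.5 s.
At the end, for the whole second after the job is handed in: The robot is holding the lever (more than 2 N on it, at rest, under 0.05 rad/s, nothing else on it) with the cup top 1.5 to 6.5 mm below the clip groove; the can stands upright (within 7 degrees) on the table at least 9 cm from where it started, still and untouched (all of step 1 and all of step 2 and angular speed of lever below 0.05 rad/s and not (contact force between lever and can above 0.2 N)); the arm keeps its last pose, push and grip.
It fails at once if the spring is compressed more than 8 mm (9 with tolerance) past the groove (z of cup_top in the frame of clip_groove below -0.009 m).
It fails at once if the can is knocked over (angle between can's own z axis and vertical above 0.7 rad).
It fails at once if the wheel is disturbed (moved over 3 cm) (distance of wheel from where it was at the start of the episode above 0.03 m).
It fails at once if the jar is disturbed (moved over 3 cm) (distance of jar from where it was at the start of the episode above 0.03 m).
It fails at once if the tray is disturbed (moved over 3 cm) (distance of tray from where it was at the start of the episode above 0.03 m).
It also fails if it takes over 58 s, if anything falls off the work surface, if the arm or the gripper's body presses on something with over 40 N, if the wrist force passes 120 N, or if a joint passes its speed limit or range.

## Working session

There is one attempt and no reset: what is moved stays moved. The work goes in short steps, Python scripts to look and compute and a tool call to move; the robot and the scene stay as the last step left them, time stands still between calls to the robot, and variables do not carry over. Pictures are saved under pics/ and viewed, about 8 in all and at most 12, crops included, and the job is handed in when it is done.

Besides the shell and the picture viewer there is one more tool, called after "Request:" by a JSON object that holds its "fn" and its "kwargs", one argument or row to a line. step_arm: Moves the arm, as the interface text tells. Its arguments: {"type":"object","properties":{"series":{"type":"array"},"force":{"type":"number"}},"required":["series"]}

```bash
mkdir -p pics; ls; cat > h.py <<'E'
import numpy as np, cv2, json
from workcell import r
def snap(n,tag):
    d=r.get_image(n); cv2.imwrite(f'pics/{tag}.png',d['img'])
    json.dump({k:np.array(d[k]).tolist() for k in('fov_y','cx','cy','world_to_cam')},open(f'pics/{tag}.json','w')); return d
def cam(tag):
    d=json.load(open(f'pics/{tag}.json')); M=np.array(d['world_to_cam']); f=192/np.tan(np.radians(d['fov_y'])/2); return M,f,d['cx'],d['cy']
def ray(tag,u,v):
    M,f,cx,cy=cam(tag); R=M[:3,:3]; o=-R.T@M[:3,3]; w=R.T@np.array([(u-cx)/f,(v-cy)/f,1]); return o,w/np.linalg.norm(w)
def onz(tag,u,v,z):
    o,w=ray(tag,u,v); return o+w*(z-o[2])/w[2]
def two(a,b):
    (o1,w1),(o2,w2)=ray(*a),ray(*b); s=np.linalg.lstsq(np.c_[w1,-w2],o2-o1,rcond=None)[0]
    p,q=o1+s[0]*w1,o2+s[1]*w2; return (p+q)/2,np.linalg.norm(p-q)
def proj(tag,p):
    M,f,cx,cy=cam(tag); q=M[:3,:3]@np.array(p)+M[:3,3]; return q[0]/q[2]*f+cx,q[1]/q[2]*f+cy
E
python3 - <<'E'
from h import *
ims=[snap(n,n+'0') for n in('scene','top','wrist')]
for n in('scene0','top0','wrist0'): print(n,ray(n,256,192),cam(n)[1:])
a=[cv2.resize(i['img'],None,fx=1.17,fy=1.17) for i in ims[:2]]
cv2.imwrite('pics/st.png',cv2.resize(ims[0]['img'],(800,600),interpolation=cv2.INTER_CUBIC));cv2.imwrite('pics/tt.png',cv2.resize(ims[1]['img'],(800,600),interpolation=cv2.INTER_CUBIC))
print(r.get_obs())
E
```

```text
pics
scene0 (array([ 1.51352741, -0.11058533,  1.29509935]), array([-0.62313088,  0.00299019, -0.78211186])) (np.float64(483.0112637908148), 256.99433605020494, 189.53456582498413)
top0 (array([ 0.43371761, -0.10217117,  1.49208023]), array([ 0.16503741,  0.01017384, -0.98623483])) (np.float64(485.47192782170856), 257.17446570629795, 199.09445376572407)
wrist0 (array([ 0.35340842, -0.54975888,  0.37336761]), array([-0.25864373, -0.14004875, -0.95576659])) (np.float64(273.9106719986911), 252.40151715402985, 191.40704156431394)
{'time_s': 0.15, 'joint_pos': array([ 1.0709985 ,  0.46819435, -0.01163208,  1.60339933,  0.00602546,
        1.07141831, -0.05631247]), 'qd': array([ 0.00212895, -0.00052025, -0.00018695, -0.00200324,  0.00027979,
        0.00026975,  0.00011565]), 'effort': array([ 5.72095832e-04, -5.32795644e+01,  2.15684407e-02, -2.51553708e+01,
        1.14245331e-02,  5.62020796e-03,  2.43070485e-05]), 'tool_pos': array([ 0.28644539, -0.58296112,  0.20374985]), 'eef_rot': array([ 8.48834664e-01, -5.28657956e-01, -6.16045556e-04, -3.16339501e-04]), 'wrist_force': array([ 0.19547059, -0.13731351,  0.60780721]), 'ft_torque': array([0.03378283, 0.02727307, 0.00244624]), 'grip_width': 0.08538991784321648}
```

View pics/st.png

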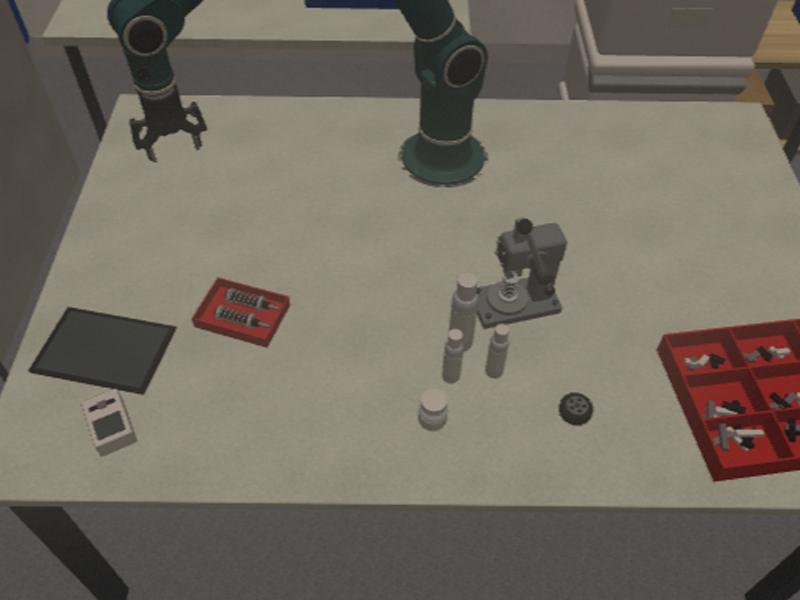

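View pics/tt.png

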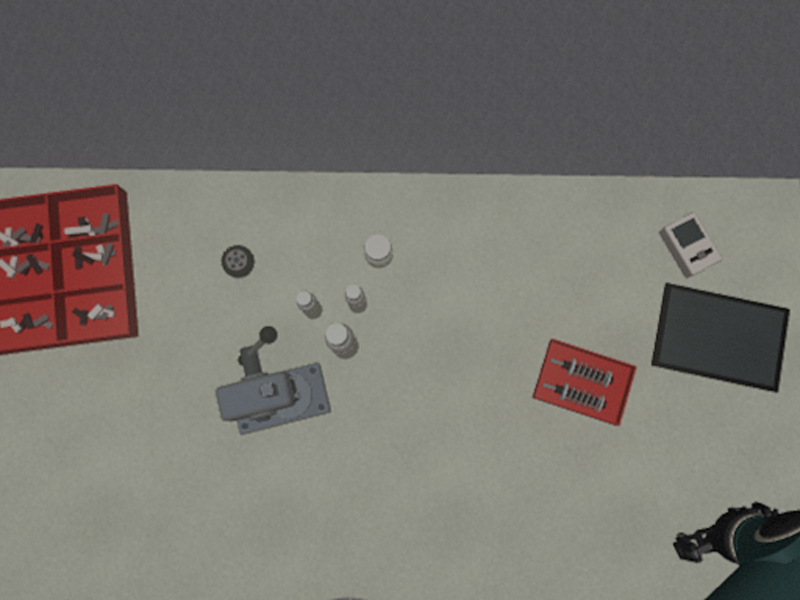

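The scene view shows the large can left of the press (cap about 467,282 in the 800 px picture), with two smaller cans in front of it and the knob at about 524,227. In the top view the big cap is at about 338,333 and the knob at about 268,335. Next I measure these by masks in both views.

```bash
python3 - <<'E'
from h import *
def blobs(tag,x0,y0,x1,y1,fn,amin=15):
    im=cv2.imread(f'pics/{tag}.png'); h=cv2.cvtColor(im,cv2.COLOR_BGR2HSV).astype(int)
    m=fn(h).astype(np.uint8); k=np.zeros_like(m);k[y0:y1,x0:x1]=m[y0:y1,x0:x1]
    n,l,s,c=cv2.connectedComponentsWithStats(k)
    for i in range(1,n):
        if s[i,4]>=amin: print(tag,s[i],c[i].round(1))
white=lambda h:(h[...,1]<28)&(h[...,2]>140)
dark=lambda h:h[...,2]<50
print('white');blobs('top0',170,140,270,240,white);blobs('scene0',260,160,340,290,white)
print('dark');blobs('top0',130,140,200,240,dark);blobs('scene0',300,130,370,200,dark)
im=cv2.imread('pics/top0.png')[150:290,130:270]; im2=cv2.imread('pics/scene0.png')[130:270,265:405]
cv2.imwrite('pics/c1.png',cv2.resize(np.hstack([im2,im]),(800,400),interpolation=cv2.INTER_CUBIC))
E
```

```text
white
top0 [ 170  140  100  100 8904] [220.7 187.2]
dark
```

View pics/c1.png

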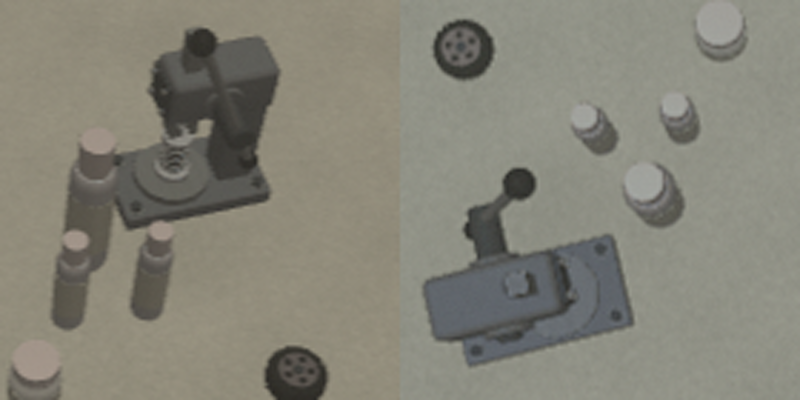

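The crop shows, in original pixels: knob at scene (335.1,144.7) and top (171.3,213.7). Big cap top is at scene (299,179) and top (215.8,214). The two small caps and the base bolts are also clear, so I triangulate these.

```bash
python3 - <<'E'
from h import *
S=lambda u,v:('scene0',265+u/2.857-.33,130+v/2.857-.33)
T=lambda u,v:('top0',130+(u-400)/2.857-.33,150+v/2.857-.33)
K,e=two(S(201,43),T(519,183));print('knob',K,e)
C,e=two(S(98,140),T(646,184));print('cap',C,e,'onz',onz(*S(98,140),.205),onz(*T(646,184),.205))
for a,b in(((75,240),(586,118)),((161,232),(676,107)),((75,240),(676,107)),((161,232),(586,118)),((36,362),(720,22))): print('small',two(S(*a),T(*b)))
b=[onz(*T(*p),.022) for p in((602,250),(616,316),(476,352))];print(b)
d=b[2]-b[1];yaw=np.arctan2(d[1],d[0]);print('yaw',np.degrees(yaw),np.linalg.norm(d))
d2=b[1]-b[0];print('yaw2',np.degrees(np.arctan2(d2[1],d2[0]))+90-0,np.linalg.norm(d2))
ram=onz(*T(517,284),.264);print('ram top',ram, onz(*T(517,284),.212))
for y in(yaw,):
  R=np.array([[np.cos(y),-np.sin(y)],[np.sin(y),np.cos(y)]])
  lev=R@[30,-75]/np.array(1000)
  for o in(ram[:2],): 
    print('knob in press',R.T@(K[:2]-o),'can',R.T@(C[:2]-o),'level knob',o+R@np.array([-.135,-.075]))
print(onz('top0',238.7,158,.075),onz('top0',374,245,.03))
o=r.get_obs();from scipy.spatial.transform import Rotation as Q
print(Q.from_quat(o['eef_rot']).as_matrix().round(3))
E
```

```text
knob [0.57197933 0.1126799  0.32855147] 0.0015274341379468428
cap [0.58836616 0.01942831 0.19958299] 0.002820960274860674 onz [0.59286628 0.02019806 0.205     ] [0.58766279 0.0175086  0.205     ]
small (array([0.66254297, 0.04185665, 0.13333161]), np.float64(0.08713486014371004))
small (array([0.67470468, 0.03919299, 0.15945532]), np.float64(0.08932068012257252))
small (array([ 0.67286442, -0.00308572,  0.13891983]), np.float64(0.0014801768859998867))
small (array([0.66064997, 0.08648342, 0.13783777]), np.float64(0.0026232267722638386))
small (array([ 0.77684563, -0.04222209,  0.06833035]), np.float64(0.0008316937332052337))
[array([0.53838667, 0.0791157 , 0.022     ]), array([0.46921503, 0.06200041, 0.022     ]), array([0.42934159, 0.20769612, 0.022     ])]
yaw 105.3057120330322 0.15105340123690789
yaw2 -76.10231424817422 0.07125762138703783
ram top [0.48995901 0.12330706 0.264     ] [0.49234041 0.13285438 0.212     ]
knob in press [-0.03190107 -0.0763059 ] can [-0.12617075 -0.06749596] level knob [0.59793469 0.01289306]
[ 0.77316    -0.03405485  0.075     ] [ 0.52278023 -0.44372345  0.03      ]
[[ 0.441 -0.897 -0.001]
 [-0.897 -0.441  0.001]
 [-0.001  0.    -1.   ]]
```

Checks hold: knob height is 329 mm (expected 325–333) and cap top about 200–205 mm. Distances in the press frame also fit: arm at 66°, level knob at about (0.597, 0.018). Now I move above the can and turn the jaws across the lever plane.

Request:
{"fn": "step_arm", "kwargs": {
  "series": [
    {"z": -40,"x": -10,"y": -13},
    {"x": -406,"y": -537,"z": -110,"rz": -78.5},
    {"x": -406,"y": -537,"z": -110,"rz": -78.5},
    {"x": -406,"y": -537,"z": -110,"rz": -78.5},
    {"x": -406,"y": -537,"z": -110,"rz": -78.5},
    {"x": -406,"y": -537,"z": -110,"rz": -78.5},
    {"x": -406,"y": -537,"z": -110,"rz": -78.5},
    {"x": -406,"y": -537,"z": -110,"rz": -78.5},
    {"x": -406,"y": -537,"z": -110,"rz": -78.5},
    {"x": -406,"y": -537,"z": -110,"rz": -78.5},
    {"x": -406,"y": -537,"z": -110,"rz": -78.5},
    {"x": -406,"y": -537,"z": -110,"rz": -78.5}
  ]
}}

```text
validation failed for argument at $.se...
```

Request:
{"fn": "step_arm", "kwargs": {
  "series": [
    {"x": -10,"y": -13,"z": -40,"rx": 0,"ry": 0,"rz": 0,"jaw": 100}
  ]
}}

```text
time_s: 0.23
tool_pos: [0.2888, -0.5672, 0.2347]
eef_rot: [0.848, -0.53, -0.007, -0.003]
wrist_force: [-0.7, 0.5, -1.0]
grip_width: 0.0859
```

Request:
{"fn": "step_arm", "kwargs": {
  "series": [
    {"x": -396,"y": -524,"z": -70,"rx": 0,"ry": 0,"rz": -78.5,"jaw": 100},
    {"x": -396,"y": -524,"z": -70,"rx": 0,"ry": 0,"rz": -78.5,"jaw": 100},
    {"x": -396,"y": -524,"z": -70,"rx": 0,"ry": 0,"rz": -78.5,"jaw": 100},
    {"x": -396,"y": -524,"z": -70,"rx": 0,"ry": 0,"rz": -78.5,"jaw": 100},
    {"x": -396,"y": -524,"z": -70,"rx": 0,"ry": 0,"rz": -78.5,"jaw": 100},
    {"x": -396,"y": -524,"z": -70,"rx": 0,"ry": 0,"rz": -78.5,"jaw": 100},
    {"x": -396,"y": -524,"z": -70,"rx": 0,"ry": 0,"rz": -78.5,"jaw": 100},
    {"x": -396,"y": -524,"z": -70,"rx": 0,"ry": 0,"rz": -78.5,"jaw": 100},
    {"x": -396,"y": -524,"z": -70,"rx": 0,"ry": 0,"rz": -78.5,"jaw": 100},
    {"x": -396,"y": -524,"z": -70,"rx": 0,"ry": 0,"rz": -78.5,"jaw": 100},
    {"x": -396,"y": -524,"z": -70,"rx": 0,"ry": 0,"rz": -78.5,"jaw": 100}
  ]
}}

```text
time_s: 1.15
tool_pos: [0.4991, -0.1604, 0.2919]
eef_rot: [0.991, 0.131, -0.0, 0.0]
wrist_force: [1.3, -0.4, -0.2]
grip_width: 0.0855
```

```bash
python3 - <<'E'
from h import *
d=snap('wrist','w1'); cv2.imwrite('pics/w1b.png',d['img'])
print(proj('w1',(.589,.0187,.205)),proj('w1',(.597,.0185,.178)),r.get_obs()['tool_pos'],ray('w1',252,191))
E
```

```text
(np.float64(415.36193947071547), np.float64(12.420478334083725)) (np.float64(406.5205887622457), np.float64(25.13458478326484)) [ 0.50338421 -0.1506271   0.29321784] (array([ 0.4800326 , -0.0879032 ,  0.46161374]), array([ 0.07371216, -0.28068735, -0.95696454]))
```

View pics/w1b.png

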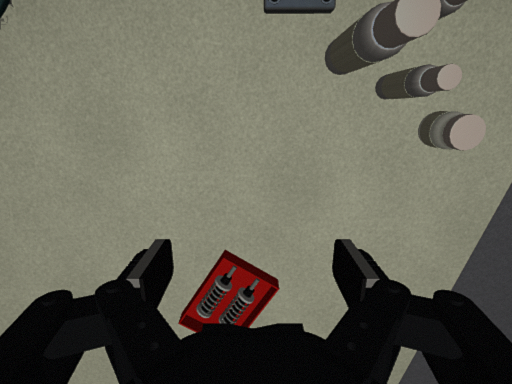

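The cap sits at about (417,15), within 3 px of the prediction, so the can is at about (0.590, 0.017). The wrist camera sits on the press side and would come near the knob. I therefore turn the hand about 85° so that it points back to the robot for the can grasp.

Request:
{"fn": "step_arm", "kwargs": {
  "series": [
    {"x": 125,"y": -137,"z": 0,"rx": 0,"ry": 0,"rz": -85,"jaw": 100},
    {"x": 125,"y": -137,"z": 0,"rx": 0,"ry": 0,"rz": -85,"jaw": 100},
    {"x": 125,"y": -137,"z": 0,"rx": 0,"ry": 0,"rz": -85,"jaw": 100},
    {"x": 125,"y": -137,"z": 0,"rx": 0,"ry": 0,"rz": -85,"jaw": 100},
    {"x": 125,"y": -137,"z": 0,"rx": 0,"ry": 0,"rz": -85,"jaw": 100},
    {"x": 125,"y": -137,"z": 0,"rx": 0,"ry": 0,"rz": -85,"jaw": 100},
    {"x": 125,"y": -137,"z": 0,"rx": 0,"ry": 0,"rz": -85,"jaw": 100},
    {"x": 125,"y": -137,"z": 0,"rx": 0,"ry": 0,"rz": -85,"jaw": 100},
    {"x": 125,"y": -137,"z": 0,"rx": 0,"ry": 0,"rz": -85,"jaw": 100},
    {"x": 125,"y": -137,"z": 0,"rx": 0,"ry": 0,"rz": -85,"jaw": 100},
    {"x": 125,"y": -137,"z": 0,"rx": 0,"ry": 0,"rz": -85,"jaw": 100},
    {"x": 125,"y": -137,"z": 0,"rx": 0,"ry": 0,"rz": -85,"jaw": 100}
  ]
}}

```text
time_s: 2.2
tool_pos: [0.5848, 0.0016, 0.2912]
eef_rot: [0.643, 0.766, -0.0, -0.0]
wrist_force: [0.5, 0.4, -0.4]
grip_width: 0.0854
```

```bash
python3 - <<'E'
from h import *
from scipy.spatial.transform import Rotation as Q
d=snap('wrist','w2'); o=r.get_obs(); R=Q.from_quat(o['eef_rot']).as_matrix()
print(proj('w2',(.590,.017,.205)),o['tool_pos'],o['joint_pos']);print(R.round(3))
print('tool shift mm',R.T@(np.array([.590,.017,.166])-o['tool_pos'])*1000)
cv2.imwrite('pics/w2b.png',d['img'])
E
```

```text
(np.float64(266.25528384886843), np.float64(195.32501258580263)) [0.58483097 0.00152808 0.29110719] [ 0.55212988  0.40308257 -0.80558769  1.62704939  0.30318271  1.24273685
  1.43642736]
[[-0.177  0.984 -0.001]
 [ 0.984  0.177  0.   ]
 [ 0.    -0.001 -1.   ]]
tool shift mm [ 14.27999159   7.93737538 125.10391262]
```

View pics/w2b.png

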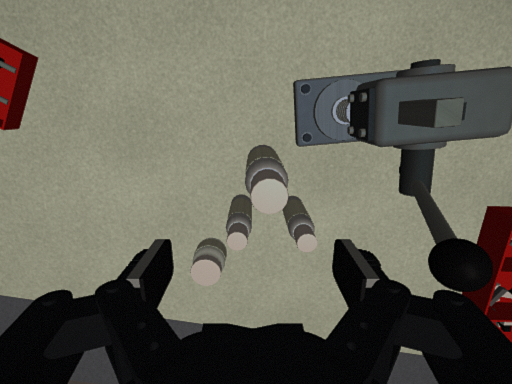

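The cap is at (269,195), 2.7 px from prediction, a ~2 mm correction. The knob stays clear to the right of the fingers. Descending onto the cap.

Request:
{"fn": "step_arm", "kwargs": {
  "series": [
    {"x": 17,"y": 8,"z": 0,"rx": 0,"ry": 0,"rz": 0,"jaw": 100},
    {"x": 17,"y": 8,"z": 20,"rx": 0,"ry": 0,"rz": 0,"jaw": 100},
    {"x": 17,"y": 8,"z": 45,"rx": 0,"ry": 0,"rz": 0,"jaw": 100},
    {"x": 17,"y": 8,"z": 70,"rx": 0,"ry": 0,"rz": 0,"jaw": 100},
    {"x": 17,"y": 8,"z": 95,"rx": 0,"ry": 0,"rz": 0,"jaw": 100},
    {"x": 17,"y": 8,"z": 115,"rx": 0,"ry": 0,"rz": 0,"jaw": 100},
    {"x": 17,"y": 8,"z": 125,"rx": 0,"ry": 0,"rz": 0,"jaw": 100},
    {"x": 17,"y": 8,"z": 125,"rx": 0,"ry": 0,"rz": 0,"jaw": 100},
    {"x": 17,"y": 8,"z": 125,"rx": 0,"ry": 0,"rz": 0,"jaw": 100}
  ]
}}

```text
time_s: 3.0
tool_pos: [0.5903, 0.0201, 0.1668]
eef_rot: [0.645, 0.764, 0.0, -0.0]
wrist_force: [-0.9, -0.7, 0.2]
grip_width: 0.0853
```

Request:
{"fn": "step_arm", "kwargs": {
  "series": [
    {"x": 0,"y": 0,"z": 0,"rx": 0,"ry": 0,"rz": 0,"jaw": 60},
    {"x": 0,"y": 0,"z": 0,"rx": 0,"ry": 0,"rz": 0,"jaw": 50},
    {"x": 0,"y": 0,"z": 0,"rx": 0,"ry": 0,"rz": 0,"jaw": 45},
    {"x": 0,"y": 0,"z": 0,"rx": 0,"ry": 0,"rz": 0,"jaw": 40},
    {"x": 0,"y": 0,"z": 0,"rx": 0,"ry": 0,"rz": 0,"jaw": 35},
    {"x": 0,"y": 0,"z": 0,"rx": 0,"ry": 0,"rz": 0,"jaw": 30},
    {"x": 0,"y": 0,"z": 0,"rx": 0,"ry": 0,"rz": 0,"jaw": 30},
    {"x": 0,"y": 0,"z": 0,"rx": 0,"ry": 0,"rz": 0,"jaw": 30}
  ],
  "force": 40
}}

```text
time_s: 3.67
tool_pos: [0.5909, 0.0201, 0.1678]
eef_rot: [0.645, 0.764, 0.001, 0.001]
wrist_force: [-0.7, -1.4, 5.9]
grip_width: 0.0361
```

Request:
{"fn": "step_arm", "kwargs": {
  "series": [
    {"x": 0,"y": 0,"z": -8,"rx": 0,"ry": 0,"rz": 0,"jaw": 30},
    {"x": 0,"y": 0,"z": -20,"rx": 0,"ry": 0,"rz": 0,"jaw": 30},
    {"x": -5,"y": 0,"z": -30,"rx": 0,"ry": 0,"rz": 0,"jaw": 30},
    {"x": -20,"y": -5,"z": -30,"rx": 0,"ry": 0,"rz": 0,"jaw": 30},
    {"x": -40,"y": -10,"z": -30,"rx": 0,"ry": 0,"rz": 0,"jaw": 30},
    {"x": -65,"y": -15,"z": -30,"rx": 0,"ry": 0,"rz": 0,"jaw": 30},
    {"x": -90,"y": -20,"z": -30,"rx": 0,"ry": 0,"rz": 0,"jaw": 30},
    {"x": -115,"y": -25,"z": -30,"rx": 0,"ry": 0,"rz": 0,"jaw": 30},
    {"x": -140,"y": -30,"z": -30,"rx": 0,"ry": 0,"rz": 0,"jaw": 30},
    {"x": -160,"y": -35,"z": -30,"rx": 0,"ry": 0,"rz": 0,"jaw": 30},
    {"x": -170,"y": -35,"z": -30,"rx": 0,"ry": 0,"rz": 0,"jaw": 30},
    {"x": -170,"y": -35,"z": -30,"rx": 0,"ry": 0,"rz": 0,"jaw": 30}
  ]
}}

```text
time_s: 4.67
tool_pos: [0.5841, -0.1571, 0.1968]
eef_rot: [0.647, 0.763, -0.0, 0.0]
wrist_force: [0.0, 0.3, -2.1]
grip_width: 0.036
```

Request:
{"fn": "step_arm", "kwargs": {
  "series": [
    {"x": 0,"y": 0,"z": 0,"rx": 0,"ry": 0,"rz": 0,"jaw": 30},
    {"x": 0,"y": 0,"z": 6,"rx": 0,"ry": 0,"rz": 0,"jaw": 30},
    {"x": 0,"y": 0,"z": 14,"rx": 0,"ry": 0,"rz": 0,"jaw": 30},
    {"x": 0,"y": 0,"z": 21,"rx": 0,"ry": 0,"rz": 0,"jaw": 30},
    {"x": 0,"y": 0,"z": 25,"rx": 0,"ry": 0,"rz": 0,"jaw": 30},
    {"x": 0,"y": 0,"z": 27,"rx": 0,"ry": 0,"rz": 0,"jaw": 30},
    {"x": 0,"y": 0,"z": 29,"rx": 0,"ry": 0,"rz": 0,"jaw": 30},
    {"x": 0,"y": 0,"z": 29,"rx": 0,"ry": 0,"rz": 0,"jaw": 30},
    {"x": 0,"y": 0,"z": 29,"rx": 0,"ry": 0,"rz": 0,"jaw": 30}
  ]
}}

```text
time_s: 5.42
tool_pos: [0.5845, -0.1532, 0.1679]
eef_rot: [0.645, 0.764, 0.0, 0.0]
wrist_force: [0.4, -0.3, -0.7]
grip_width: 0.0358
```

Request:
{"fn": "step_arm", "kwargs": {
  "series": [
    {"x": 0,"y": 0,"z": 1,"rx": 0,"ry": 0,"rz": 0,"jaw": 30},
    {"x": 0,"y": 0,"z": 1,"rx": 0,"ry": 0,"rz": 0,"jaw": 30},
    {"x": 0,"y": 0,"z": 1,"rx": 0,"ry": 0,"rz": 0,"jaw": 46},
    {"x": 0,"y": 0,"z": 1,"rx": 0,"ry": 0,"rz": 0,"jaw": 52},
    {"x": 0,"y": 0,"z": 0,"rx": 0,"ry": 0,"rz": 0,"jaw": 70},
    {"x": 0,"y": 0,"z": 0,"rx": 0,"ry": 0,"rz": 0,"jaw": 100},
    {"x": 0,"y": 0,"z": 0,"rx": 0,"ry": 0,"rz": 0,"jaw": 100},
    {"x": 0,"y": 0,"z": 0,"rx": 0,"ry": 0,"rz": 0,"jaw": 100},
    {"x": 0,"y": 0,"z": 0,"rx": 0,"ry": 0,"rz": 0,"jaw": 100}
  ]
}}

```text
time_s: 6.17
tool_pos: [0.5841, -0.1534, 0.1675]
eef_rot: [0.645, 0.764, -0.0, -0.0]
wrist_force: [0.0, 0.4, 0.7]
grip_width: 0.0853
```

Request:
{"fn": "step_arm", "kwargs": {
  "series": [
    {"x": 0,"y": 0,"z": -15,"rx": 0,"ry": 0,"rz": 0,"jaw": 100},
    {"x": 0,"y": 0,"z": -45,"rx": 0,"ry": 0,"rz": 0,"jaw": 100},
    {"x": 0,"y": 0,"z": -85,"rx": 0,"ry": 0,"rz": 0,"jaw": 100},
    {"x": 0,"y": 0,"z": -125,"rx": 0,"ry": 0,"rz": 0,"jaw": 100},
    {"x": 0,"y": 0,"z": -165,"rx": 0,"ry": 0,"rz": 0,"jaw": 100},
    {"x": 0,"y": 0,"z": -205,"rx": 0,"ry": 0,"rz": 0,"jaw": 100},
    {"x": 0,"y": 0,"z": -230,"rx": 0,"ry": 0,"rz": 0,"jaw": 100},
    {"x": 0,"y": 0,"z": -230,"rx": 0,"ry": 0,"rz": 0,"jaw": 100}
  ]
}}

```text
time_s: 6.83
tool_pos: [0.5865, -0.1529, 0.4043]
eef_rot: [0.645, 0.764, 0.002, 0.005]
wrist_force: [-0.1, 0.4, 0.0]
grip_width: 0.0853
```

```bash
python3 - <<'E'
from h import *
from scipy.spatial.transform import Rotation as Q
a=snap('scene','s3')['img'];b=snap('top','t3')['img'];w=snap('wrist','w3')['img'];o=r.get_obs()
print(o['tool_pos'],o['joint_pos'],Q.from_quat(o['eef_rot']).as_matrix().round(3))
for t in('s3','t3'): print(proj(t,(.572,.1127,.3286)),proj(t,(.585,-.153,.205)))
f=lambda i,x,y:cv2.resize(i[y:y+150,x:x+200],(400,300),interpolation=cv2.INTER_CUBIC)
cv2.imwrite('pics/m3.png',np.vstack([np.hstack([f(a,215,110),f(b,130,150)]),np.hstack([cv2.resize(w,(400,300)),np.zeros((300,400,3),np.uint8)])]))
E
```

```text
[ 0.58376181 -0.15341239  0.39694171] [ 0.77709115  0.37210075 -0.7916416   1.41945658  0.26353384  1.45934096
  1.73017726] [[-0.168  0.986 -0.001]
 [ 0.986  0.168 -0.   ]
 [-0.    -0.001 -1.   ]]
(np.float64(335.3109917015222), np.float64(144.68926327664516)) (np.float64(240.4182527643825), np.float64(175.98438359187028))
(np.float64(171.63050127476743), np.float64(213.73683468831763)) (np.float64(279.6266881362795), np.float64(216.07490858207956))
```

View pics/m3.png

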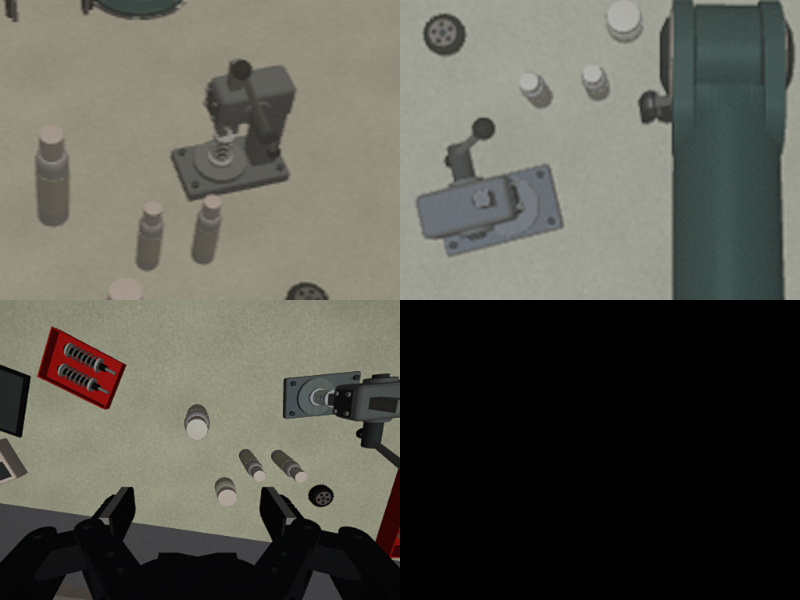

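The can stands upright about 17 cm from its start (scene crop 52,175), and the lever has not moved. Now above the knob, with the jaws across the lever plane.

Request:
{"fn": "step_arm", "kwargs": {
  "series": [
    {"x": 264,"y": 33,"z": -15,"rx": 0,"ry": 0,"rz": 85,"jaw": 100},
    {"x": 264,"y": 33,"z": -15,"rx": 0,"ry": 0,"rz": 85,"jaw": 100},
    {"x": 264,"y": 33,"z": -15,"rx": 0,"ry": 0,"rz": 85,"jaw": 100},
    {"x": 264,"y": 33,"z": -15,"rx": 0,"ry": 0,"rz": 85,"jaw": 100},
    {"x": 264,"y": 33,"z": -15,"rx": 0,"ry": 0,"rz": 85,"jaw": 100},
    {"x": 264,"y": 33,"z": -15,"rx": 0,"ry": 0,"rz": 85,"jaw": 100},
    {"x": 264,"y": 33,"z": -15,"rx": 0,"ry": 0,"rz": 85,"jaw": 100},
    {"x": 264,"y": 33,"z": -15,"rx": 0,"ry": 0,"rz": 85,"jaw": 100},
    {"x": 264,"y": 33,"z": -15,"rx": 0,"ry": 0,"rz": 85,"jaw": 100},
    {"x": 264,"y": 33,"z": -15,"rx": 0,"ry": 0,"rz": 85,"jaw": 100},
    {"x": 264,"y": 33,"z": -15,"rx": 0,"ry": 0,"rz": 85,"jaw": 100},
    {"x": 264,"y": 33,"z": -15,"rx": 0,"ry": 0,"rz": 85,"jaw": 100}
  ]
}}

```text
time_s: 7.98
tool_pos: [0.5716, 0.1121, 0.4104]
eef_rot: [0.992, 0.13, -0.002, 0.0]
wrist_force: [-0.2, 0.3, -0.1]
grip_width: 0.0853
```

```bash
python3 - <<'E'
from h import *
from scipy.spatial.transform import Rotation as Q
d=snap('wrist','w4'); o=r.get_obs(); R=Q.from_quat(o['eef_rot']).as_matrix()
print(proj('w4',(.572,.1127,.3286)),o['tool_pos'],o['joint_pos']);print(R.round(3))
print('tool shift mm',R.T@(np.array([.572,.1127,.3096])-o['tool_pos'])*1000)
cv2.imwrite('pics/w4b.png',cv2.convertScaleAbs(d['img'],alpha=1.8,beta=20))
E
```

```text
(np.float64(252.89114008357072), np.float64(189.20102436124594)) [0.57166547 0.11200869 0.41045709] [ 0.2413696   0.29022992 -0.63574135  1.4505092   0.17120245  1.46050135
 -0.13939371]
[[ 0.968  0.252 -0.004]
 [ 0.252 -0.968 -0.001]
 [-0.004 -0.    -1.   ]]
tool shift mm [  0.86382097  -0.56827576 100.85470963]
```

View pics/w4b.png

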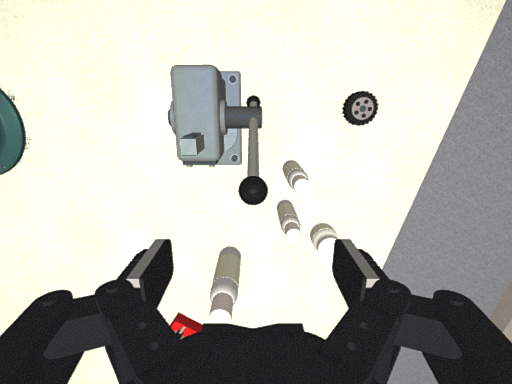

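The knob is at (253.5,190), within 1 px of the prediction, and the bar runs straight up the picture, so the jaws lie square to the lever plane. Descending and gripping.

Request:
{"fn": "step_arm", "kwargs": {
  "series": [
    {"x": 1,"y": -0.5,"z": 25,"rx": 0,"ry": 0,"rz": 0,"jaw": 100},
    {"x": 1,"y": -0.5,"z": 50,"rx": 0,"ry": 0,"rz": 0,"jaw": 100},
    {"x": 1,"y": -0.5,"z": 75,"rx": 0,"ry": 0,"rz": 0,"jaw": 100},
    {"x": 1,"y": -0.5,"z": 95,"rx": 0,"ry": 0,"rz": 0,"jaw": 80},
    {"x": 1,"y": -0.5,"z": 101,"rx": 0,"ry": 0,"rz": 0,"jaw": 60},
    {"x": 1,"y": -0.5,"z": 101,"rx": 0,"ry": 0,"rz": 0,"jaw": 45},
    {"x": 1,"y": -0.5,"z": 101,"rx": 0,"ry": 0,"rz": 0,"jaw": 35},
    {"x": 1,"y": -0.5,"z": 101,"rx": 0,"ry": 0,"rz": 0,"jaw": 25},
    {"x": 1,"y": -0.5,"z": 101,"rx": 0,"ry": 0,"rz": 0,"jaw": 15},
    {"x": 1,"y": -0.5,"z": 101,"rx": 0,"ry": 0,"rz": 0,"jaw": 15},
    {"x": 1,"y": -0.5,"z": 101,"rx": 0,"ry": 0,"rz": 0,"jaw": 15},
    {"x": 1,"y": -0.5,"z": 101,"rx": 0,"ry": 0,"rz": 0,"jaw": 15}
  ],
  "force": 50
}}

```text
time_s: 9.03
tool_pos: [0.5726, 0.1117, 0.3147]
eef_rot: [0.991, 0.132, 0.0, 0.002]
wrist_force: [-7.5, -4.2, 11.1]
grip_width: 0.0131
```

Width 13 mm means the ball is not between the pads, so I look.

```bash
python3 - <<'E'
from h import *
a=snap('scene','s5')['img'];w=snap('wrist','w5')['img'];o=r.get_obs()
print(o['tool_pos'],o['grip_width'],o['wrist_force'],o['ft_torque'])
print(proj('s5',(.572,.1127,.3286)),proj('s5',o['tool_pos']))
f=cv2.resize(a[95:215,280:400],(400,400),interpolation=cv2.INTER_CUBIC)
w=cv2.resize(w[90:330,136:376],(400,400),interpolation=cv2.INTER_CUBIC)
cv2.imwrite('pics/m5.png',cv2.convertScaleAbs(np.hstack([f,w]),alpha=1.8,beta=20))
E
```

```text
[0.57264012 0.11167971 0.31468565] 0.013240506312769467 [-7.18756176 -5.11616493 11.65243097] [-1.1723205   1.73689485 -0.05993236]
(np.float64(335.3109917015222), np.float64(144.68926327664516)) (np.float64(334.28906330973183), np.float64(148.3188629999862))
```

View pics/m5.png

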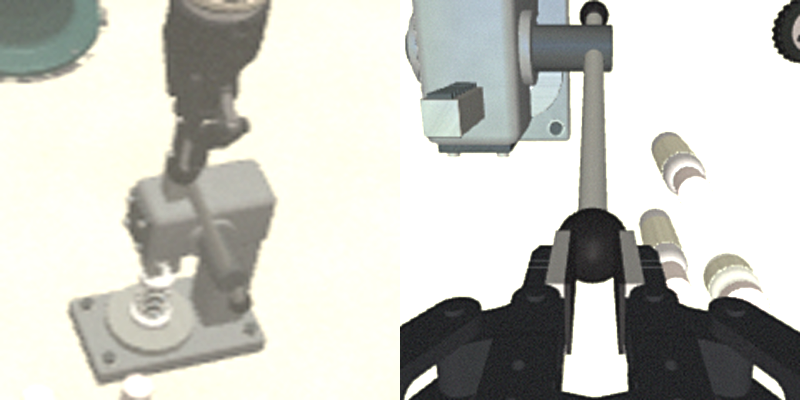

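The ball sits at the press-side edge of the pads. I compute the lever angle from the wrist pixel (253,237).

```bash
python3 - <<'E'
from h import *
px=np.array([np.cos(np.radians(104.7)),np.sin(np.radians(104.7))]);hub=np.array([.5548,.1781])
print('tcp',proj('w5',(.5726,.1117,.3147)),'gp',proj('w5',(.5726,.1117,.3337)))
for a in range(50,86,3):
    t=np.radians(a);p=[*(hub-.165*np.cos(t)*px),.178+.165*np.sin(t)]
    M,f,cx,cy=cam('w5');dep=(M[:3,:3]@np.array(p)+M[:3,3])[2]
    print(a,np.round(p,4),np.round(proj('w5',p),1),'r',round(f*.014/dep,1),np.round(proj('s5',p),1))
w=cv2.imread('pics/w5.png');g=w.max(2);cc=(g<28).astype(np.uint8)
print('dark col extents v:',[ (v,int(cc[v,225:285].sum())) for v in range(205,270,4)])
print('dark rows',[ (u,np.where(cc[200:280,u])[0][[0,-1]]+200) for u in (245,253,261)])
E
```

```text
tcp (np.float64(251.81732339243973), np.float64(224.33625150003928)) gp (np.float64(251.73191754650992), np.float64(237.16731301115345))
50 [0.5817 0.0755 0.3044] [250.9 264.6] r 18.7 [321.2 153.1]
53 [0.58   0.0821 0.3098] [250.9 260.5] r 19.4 [323.7 151.3]
56 [0.5782 0.0889 0.3148] [251.  255.4] r 20.1 [326.3 149.6]
59 [0.5764 0.0959 0.3194] [251.  249.4] r 20.8 [329. 148.]
62 [0.5745 0.1032 0.3237] [251.1 242.3] r 21.5 [331.7 146.5]
65 [0.5725 0.1107 0.3275] [251.2 234.1] r 22.3 [334.5 145.1]
68 [0.5705 0.1183 0.331 ] [251.2 224.8] r 23.0 [337.4 143.7]
71 [0.5684 0.1261 0.334 ] [251.3 214.3] r 23.8 [340.3 142.5]
74 [0.5663 0.1341 0.3366] [251.4 202.5] r 24.5 [343.2 141.3]
77 [0.5642 0.1422 0.3388] [251.6 189.6] r 25.2 [346.2 140.2]
80 [0.5621 0.1504 0.3405] [251.7 175.5] r 26.0 [349.1 139.3]
83 [0.5599 0.1586 0.3418] [251.8 160.3] r 26.6 [352.1 138.4]
dark col extents v: [(205, 0), (209, 0), (213, 0), (217, 19), (221, 31), (225, 37), (229, 30), (233, 30), (237, 35), (241, 36), (245, 39), (249, 38), (253, 39), (257, 32), (261, 17), (265, 28), (269, 31)]
dark rows [(245, array([216, 258])), (253, array([215, 258])), (261, array([218, 256]))]
```

The ball has not moved (about 64.5°), and the fingers appear curled round it while the hand is pushed up. I reopen, raise a little and grip again more gently.

Request:
{"fn": "step_arm", "kwargs": {
  "series": [
    {"x": 0,"y": 0,"z": 0,"rx": 0,"ry": 0,"rz": 0,"jaw": 60},
    {"x": 0,"y": 0,"z": 0,"rx": 0,"ry": 0,"rz": 0,"jaw": 60},
    {"x": 0,"y": 0,"z": 0,"rx": 0,"ry": 0,"rz": 0,"jaw": 60},
    {"x": 0,"y": 0,"z": 0,"rx": 0,"ry": 0,"rz": 0,"jaw": 60},
    {"x": 0,"y": 0,"z": 0,"rx": 0,"ry": 0,"rz": 0,"jaw": 60}
  ]
}}

```text
time_s: 9.55
tool_pos: [0.5732, 0.1133, 0.3116]
eef_rot: [0.991, 0.133, 0.0, -0.0]
wrist_force: [0.5, -0.5, -0.0]
grip_width: 0.0518
```

Request:
{"fn": "step_arm", "kwargs": {
  "series": [
    {"x": 0,"y": 3,"z": -6,"rx": 0,"ry": 0,"rz": 0,"jaw": 50},
    {"x": 0,"y": 3,"z": -6,"rx": 0,"ry": 0,"rz": 0,"jaw": 42},
    {"x": 0,"y": 3,"z": -6,"rx": 0,"ry": 0,"rz": 0,"jaw": 38},
    {"x": 0,"y": 3,"z": -6,"rx": 0,"ry": 0,"rz": 0,"jaw": 34},
    {"x": 0,"y": 3,"z": -6,"rx": 0,"ry": 0,"rz": 0,"jaw": 30},
    {"x": 0,"y": 3,"z": -6,"rx": 0,"ry": 0,"rz": 0,"jaw": 28},
    {"x": 0,"y": 3,"z": -6,"rx": 0,"ry": 0,"rz": 0,"jaw": 28},
    {"x": 0,"y": 3,"z": -6,"rx": 0,"ry": 0,"rz": 0,"jaw": 28}
  ],
  "force": 30
}}

```text
time_s: 10.22
tool_pos: [0.5739, 0.1103, 0.3175]
eef_rot: [0.991, 0.133, -0.0, 0.0]
wrist_force: [-0.0, 0.8, -0.3]
grip_width: 0.0238
```

Request:
{"fn": "step_arm", "kwargs": {
  "series": [
    {"x": 0,"y": 0,"z": 0,"rx": 0,"ry": 0,"rz": 0,"jaw": 22},
    {"x": 0,"y": 0,"z": 0,"rx": 0,"ry": 0,"rz": 0,"jaw": 20},
    {"x": 0,"y": 0,"z": 0,"rx": 0,"ry": 0,"rz": 0,"jaw": 20},
    {"x": 0,"y": 0,"z": 0,"rx": 0,"ry": 0,"rz": 0,"jaw": 20}
  ]
}}

```text
time_s: 10.55
tool_pos: [0.5739, 0.1102, 0.3176]
eef_rot: [0.991, 0.133, -0.0, 0.0]
wrist_force: [1.4, 0.4, 0.4]
grip_width: 0.0168
```

```bash
python3 - <<'E'
from h import *
w=snap('wrist','w6')['img'];o=r.get_obs()
print(o['tool_pos'],o['grip_width'],o['wrist_force'],o['ft_torque'])
w=cv2.resize(w[130:330,156:356],(600,600),interpolation=cv2.INTER_CUBIC)
cv2.imwrite('pics/m6.png',cv2.convertScaleAbs(w,alpha=2.5,beta=20))
E
```

```text
[0.57395229 0.11023519 0.31758712] 0.016998926430737638 [ 0.07919999 -0.29622934 -0.21065969] [ 0.0125591   0.01553856 -0.02415163]
```

View pics/m6.png

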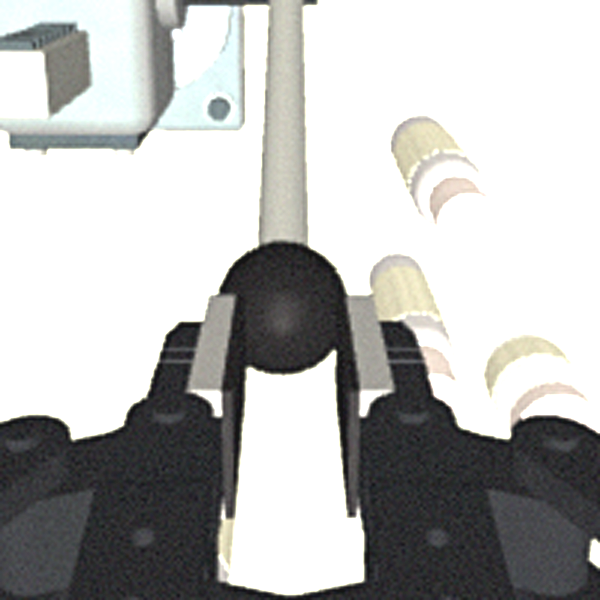

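The ball lies toward the finger tips and press side of the pads, so the pads stand about 10–12 mm higher than assumed, which fits the upward push felt before. I open, go 13 mm lower and grip again.

Request:
{"fn": "step_arm", "kwargs": {
  "series": [
    {"x": 0,"y": 0,"z": 0,"rx": 0,"ry": 0,"rz": 0,"jaw": 60},
    {"x": 0,"y": 0,"z": 0,"rx": 0,"ry": 0,"rz": 0,"jaw": 60},
    {"x": 0,"y": 0,"z": 0,"rx": 0,"ry": 0,"rz": 0,"jaw": 60},
    {"x": 0,"y": 0,"z": 0,"rx": 0,"ry": 0,"rz": 0,"jaw": 60},
    {"x": -1,"y": -1,"z": 7,"rx": 0,"ry": 0,"rz": 0,"jaw": 60},
    {"x": -1,"y": -2,"z": 14,"rx": 0,"ry": 0,"rz": 0,"jaw": 60},
    {"x": -1,"y": -2,"z": 14,"rx": 0,"ry": 0,"rz": 0,"jaw": 60}
  ]
}}

```text
time_s: 11.18
tool_pos: [0.5713, 0.1118, 0.3016]
eef_rot: [0.991, 0.133, -0.002, 0.0]
wrist_force: [0.4, 0.6, 0.8]
grip_width: 0.051
```

Request:
{"fn": "step_arm", "kwargs": {
  "series": [
    {"x": 0,"y": 0,"z": 0,"rx": 0,"ry": 0,"rz": 0,"jaw": 45},
    {"x": 0,"y": 0,"z": 0,"rx": 0,"ry": 0,"rz": 0,"jaw": 36},
    {"x": 0,"y": 0,"z": 0,"rx": 0,"ry": 0,"rz": 0,"jaw": 30},
    {"x": 0,"y": 0,"z": 0,"rx": 0,"ry": 0,"rz": 0,"jaw": 25},
    {"x": 0,"y": 0,"z": 0,"rx": 0,"ry": 0,"rz": 0,"jaw": 20},
    {"x": 0,"y": 0,"z": 0,"rx": 0,"ry": 0,"rz": 0,"jaw": 20},
    {"x": 0,"y": 0,"z": 0,"rx": 0,"ry": 0,"rz": 0,"jaw": 20},
    {"x": 0,"y": 0,"z": 0,"rx": 0,"ry": 0,"rz": 0,"jaw": 20}
  ],
  "force": 30
}}

```text
time_s: 11.85
tool_pos: [0.5719, 0.1117, 0.3039]
eef_rot: [0.991, 0.133, -0.001, 0.0]
wrist_force: [-5.5, -1.1, 4.3]
grip_width: 0.0246
```

Now the grip stops on the ball (24.6 mm). The residual force says slightly lower and 2 mm toward -x would centre it; one quick regrip.

Request:
{"fn": "step_arm", "kwargs": {
  "series": [
    {"x": 0,"y": 0,"z": 0,"rx": 0,"ry": 0,"rz": 0,"jaw": 45},
    {"x": 0,"y": 0,"z": 0,"rx": 0,"ry": 0,"rz": 0,"jaw": 45},
    {"x": -2,"y": 0,"z": 5,"rx": 0,"ry": 0,"rz": 0,"jaw": 45},
    {"x": -2,"y": 0,"z": 5,"rx": 0,"ry": 0,"rz": 0,"jaw": 45},
    {"x": -2,"y": 0,"z": 5,"rx": 0,"ry": 0,"rz": 0,"jaw": 36},
    {"x": -2,"y": 0,"z": 5,"rx": 0,"ry": 0,"rz": 0,"jaw": 30},
    {"x": -2,"y": 0,"z": 5,"rx": 0,"ry": 0,"rz": 0,"jaw": 25},
    {"x": -2,"y": 0,"z": 5,"rx": 0,"ry": 0,"rz": 0,"jaw": 20},
    {"x": -2,"y": 0,"z": 5,"rx": 0,"ry": 0,"rz": 0,"jaw": 20},
    {"x": -2,"y": 0,"z": 5,"rx": 0,"ry": 0,"rz": 0,"jaw": 20},
    {"x": -2,"y": 0,"z": 5,"rx": 0,"ry": 0,"rz": 0,"jaw": 20}
  ],
  "force": 40
}}

```text
time_s: 12.77
tool_pos: [0.5717, 0.1116, 0.2987]
eef_rot: [0.991, 0.133, 0.001, -0.0]
wrist_force: [5.7, 0.6, -3.1]
grip_width: 0.0253
```

Held at 25.3 mm. Pulling along the arc to about 45°, still before or near the pusher contact, then checking.

Request:
{"fn": "step_arm", "kwargs": {
  "series": [
    {"x": 0,"y": 7,"z": 3.5,"rx": 0,"ry": 0,"rz": 0,"jaw": 20},
    {"x": 0,"y": 14,"z": 7.3,"rx": 0,"ry": 0,"rz": 0,"jaw": 20},
    {"x": 0,"y": 20.3,"z": 11,"rx": 0,"ry": 0,"rz": 0,"jaw": 20},
    {"x": 0,"y": 26.2,"z": 15,"rx": 0,"ry": 0,"rz": 0,"jaw": 20},
    {"x": 0,"y": 32,"z": 19.3,"rx": 0,"ry": 0,"rz": 0,"jaw": 20},
    {"x": 0,"y": 37.6,"z": 23.8,"rx": 0,"ry": 0,"rz": 0,"jaw": 20},
    {"x": 0,"y": 43,"z": 28.5,"rx": 0,"ry": 0,"rz": 0,"jaw": 20},
    {"x": 0,"y": 48.2,"z": 33.5,"rx": 0,"ry": 0,"rz": 0,"jaw": 20},
    {"x": 0,"y": 48.2,"z": 33.5,"rx": 0,"ry": 0,"rz": 0,"jaw": 20},
    {"x": 0,"y": 48.2,"z": 33.5,"rx": 0,"ry": 0,"rz": 0,"jaw": 20}
  ]
}}

```text
time_s: 13.6
tool_pos: [0.5863, 0.0575, 0.2665]
eef_rot: [0.992, 0.129, 0.002, 0.004]
wrist_force: [6.6, -9.3, 7.9]
grip_width: 0.0251
```

```bash
python3 - <<'E'
from h import *
a=snap('scene','s7')['img'];w=snap('wrist','w7')['img'];o=r.get_obs()
print(o['tool_pos'],o['grip_width'],o['wrist_force'],o['ft_torque'])
f=cv2.resize(a[95:215,280:400],(400,400),interpolation=cv2.INTER_CUBIC)
w=cv2.resize(w[90:330,136:376],(400,400),interpolation=cv2.INTER_CUBIC)
cv2.imwrite('pics/m7.png',cv2.convertScaleAbs(np.hstack([f,w]),alpha=1.8,beta=20))
E
```

```text
[0.58628481 0.0575511  0.26646622] 0.025264518506043894 [  7.55968733 -10.04488015   8.27193935] [-2.00175886 -1.13269582 -0.57082838]
```

View pics/m7.png

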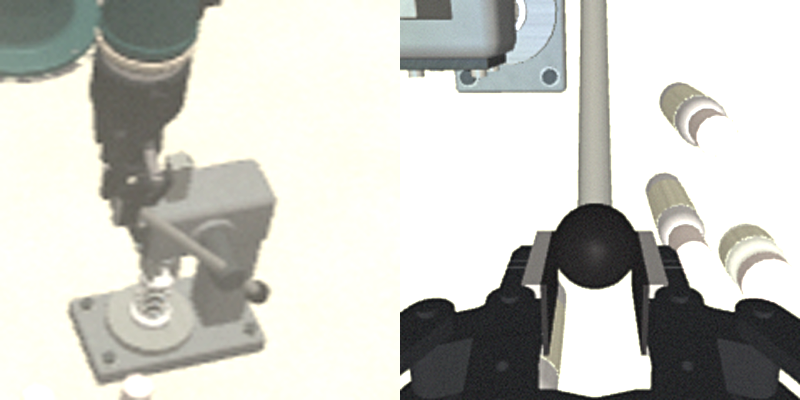

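The lever follows the hand (arm at about 45°, ball still between the pads). The force is mainly radial, so I bias the path outward by about 3 mm and continue to about 20°.

Request:
{"fn": "step_arm", "kwargs": {
  "series": [
    {"x": 2,"y": 7,"z": 2,"rx": 0,"ry": 0,"rz": 0,"jaw": 20},
    {"x": 2,"y": 12,"z": 8.5,"rx": 0,"ry": 0,"rz": 0,"jaw": 20},
    {"x": 2,"y": 16,"z": 14,"rx": 0,"ry": 0,"rz": 0,"jaw": 20},
    {"x": 2,"y": 20.5,"z": 20,"rx": 0,"ry": 0,"rz": 0,"jaw": 20},
    {"x": 2,"y": 24.5,"z": 26,"rx": 0,"ry": 0,"rz": 0,"jaw": 20},
    {"x": 2,"y": 28,"z": 32,"rx": 0,"ry": 0,"rz": 0,"jaw": 20},
    {"x": 2,"y": 32,"z": 38.5,"rx": 0,"ry": 0,"rz": 0,"jaw": 20},
    {"x": 2,"y": 35,"z": 45,"rx": 0,"ry": 0,"rz": 0,"jaw": 20},
    {"x": 2,"y": 38,"z": 51.5,"rx": 0,"ry": 0,"rz": 0,"jaw": 20},
    {"x": 2,"y": 40,"z": 58,"rx": 0,"ry": 0,"rz": 0,"jaw": 20},
    {"x": 2,"y": 40,"z": 58,"rx": 0,"ry": 0,"rz": 0,"jaw": 20}
  ],
  "force": 50
}}

```text
time_s: 14.62
tool_pos: [0.5988, 0.0114, 0.2085]
eef_rot: [0.992, 0.127, 0.001, 0.009]
wrist_force: [4.0, -22.8, 13.0]
grip_width: 0.0176
```

```bash
python3 - <<'E'
from h import *
snap('scene','s8');snap('wrist','w8');snap('top','t8');o=r.get_obs()
print(o['tool_pos'],o['grip_width'],o['wrist_force'],o['ft_torque'])
px=np.array([np.cos(np.radians(105)),np.sin(np.radians(105))]);hub=np.array([.572,.1127])+.0676*px
for tag in('w7','w8'):
  cc=(cv2.imread(f'pics/{tag}.png').max(2)<28).astype(np.uint8)
  q=[np.where(cc[180:275,u])[0] for u in(246,250,253,256)];print(tag,[(x[0]+180,x[-1]+180) if len(x) else 0 for x in q])
  for a in(48,45,42,39) if tag=='w7' else (30,26,22,18,14):
    t=np.radians(a);p=np.array([*(hub-.165*np.cos(t)*px),.178+.165*np.sin(t)]);M,f,_,_=cam(tag)
    print(a,p.round(4),np.round(proj(tag,p),1),'r',round(f*.014/(M[:3,:3]@p+M[:3,3])[2],1))
E
```

```text
[0.59874662 0.01174451 0.20885466] 0.01744271204953263 [  3.78022309 -23.17844525  13.26868198] [-4.6831744  -0.79745296  0.07318325]
w7 [(np.int64(213), np.int64(261)), (np.int64(212), np.int64(262)), (np.int64(212), np.int64(262)), (np.int64(212), np.int64(262))]
48 [0.5831 0.0714 0.3006] [252.7 226.5] r 26.0
45 [0.5847 0.0653 0.2947] [252.7 232.2] r 24.8
42 [0.5862 0.0596 0.2884] [252.7 236.6] r 23.6
39 [0.5877 0.0541 0.2818] [252.7 240. ] r 22.5
w8 [(np.int64(199), np.int64(253)), (np.int64(199), np.int64(254)), (np.int64(199), np.int64(254)), (np.int64(199), np.int64(254))]
30 [0.5915 0.04   0.2605] [251.8 213.6] r 30.5
26 [0.5929 0.0347 0.2503] [251.9 215.8] r 27.9
22 [0.5941 0.0302 0.2398] [252.  216.2] r 25.8
18 [0.5951 0.0264 0.229 ] [252.1 215.1] r 23.9
14 [0.5959 0.0234 0.2179] [252.2 212.9] r 22.3
```

The grip is wedging off the round ball: the soft arm deflects about 15 mm outward and the width has dropped to 17 mm. A sounder way is to press the bar down from above with shut fingertips, since near level that load is purely vertical. I release, letting the lever go back to its rest at about 30°, and rise clear.

Request:
{"fn": "step_arm", "kwargs": {
  "series": [
    {"x": 0,"y": 0,"z": 0,"rx": 0,"ry": 0,"rz": 0,"jaw": 50},
    {"x": 0,"y": 0,"z": 0,"rx": 0,"ry": 0,"rz": 0,"jaw": 70},
    {"x": 0,"y": 0,"z": 0,"rx": 0,"ry": 0,"rz": 0,"jaw": 80},
    {"x": 0,"y": 0,"z": 0,"rx": 0,"ry": 0,"rz": 0,"jaw": 80},
    {"x": 0,"y": 0,"z": 0,"rx": 0,"ry": 0,"rz": 0,"jaw": 80},
    {"x": 0,"y": 0,"z": -30,"rx": 0,"ry": 0,"rz": 0,"jaw": 80},
    {"x": 0,"y": 0,"z": -60,"rx": 0,"ry": 0,"rz": 0,"jaw": 80},
    {"x": 0,"y": 0,"z": -95,"rx": 0,"ry": 0,"rz": 0,"jaw": 80},
    {"x": 0,"y": 0,"z": -95,"rx": 0,"ry": 0,"rz": 0,"jaw": 0},
    {"x": 0,"y": 0,"z": -95,"rx": 0,"ry": 0,"rz": 0,"jaw": 0},
    {"x": 0,"y": 0,"z": -95,"rx": 0,"ry": 0,"rz": 0,"jaw": 0},
    {"x": 0,"y": 0,"z": -95,"rx": 0,"ry": 0,"rz": 0,"jaw": 0}
  ]
}}

```text
time_s: 15.77
tool_pos: [0.5947, 0.0268, 0.3005]
eef_rot: [0.991, 0.133, -0.001, -0.0]
wrist_force: [-0.0, -0.1, -0.4]
grip_width: 0.0201
```

```bash
python3 - <<'E'
from h import *
from scipy.spatial.transform import Rotation as Q
a=snap('scene','s9')['img'];w=snap('wrist','w9')['img'];o=r.get_obs();R=Q.from_quat(o['eef_rot']).as_matrix()
print(o['tool_pos'],o['grip_width'],o['wrist_force']);print(R.round(3))
print('shift',R.T@(np.array([.5835,.0698,.29])-o['tool_pos'])*1000)
px=np.array([np.cos(np.radians(105)),np.sin(np.radians(105))]);hub=np.array([.572,.1127])+.0676*px
for d in(40,35,30,25,20):
    t=np.radians(d);p=np.array([*(hub-.165*np.cos(t)*px),.178+.165*np.sin(t)]);print(d,p.round(4),np.round(proj('w9',p),1),np.round(proj('s9',p),1))
f=cv2.resize(a[95:215,280:400],(400,400),interpolation=cv2.INTER_CUBIC)
w=cv2.resize(w[50:340,116:406],(400,400),interpolation=cv2.INTER_CUBIC)
cv2.imwrite('pics/m9.png',cv2.convertScaleAbs(np.hstack([f,w]),alpha=1.8,beta=20))
E
```

```text
[0.59487299 0.02673916 0.30050711] 0.004956675406590772 [-0.23523481  0.18794564 -0.27887045]
[[ 0.965  0.263 -0.003]
 [ 0.263 -0.965 -0.   ]
 [-0.003 -0.001 -1.   ]]
shift [  0.38494645 -44.52829432  10.53863156]
40 [0.5872 0.0559 0.2841] [252.6 175.1] [313.7 159.3]
35 [0.5895 0.0474 0.2726] [252.6 183. ] [310.3 162.6]
30 [0.5915 0.04   0.2605] [252.6 188.4] [307.4 165.9]
25 [0.5932 0.0336 0.2477] [252.6 191.7] [304.8 169.3]
20 [0.5946 0.0282 0.2344] [252.6 193.2] [302.6 172.6]
```

View pics/m9.png

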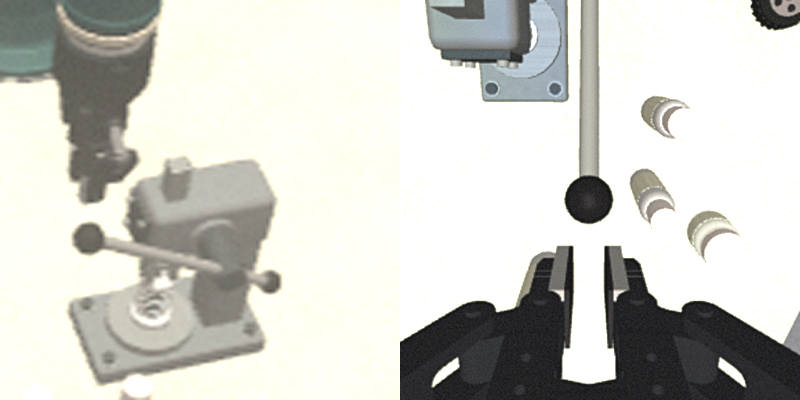

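The lever rests at about 29° (scene knob at 306.4,166.1, model 30°). The bar runs in line with the finger plane. Now over the bar at about 112 mm from the hub axis and pressing straight down, stopping short of level first.

Request:
{"fn": "step_arm", "kwargs": {
  "series": [
    {"x": 0,"y": -25,"z": 0,"rx": 0,"ry": 0,"rz": 0,"jaw": 0},
    {"x": 0,"y": -44.5,"z": 0,"rx": 0,"ry": 0,"rz": 0,"jaw": 0},
    {"x": 0,"y": -44.5,"z": 10,"rx": 0,"ry": 0,"rz": 0,"jaw": 0},
    {"x": 0,"y": -44.5,"z": 25,"rx": 0,"ry": 0,"rz": 0,"jaw": 0},
    {"x": 0,"y": -44.5,"z": 40,"rx": 0,"ry": 0,"rz": 0,"jaw": 0},
    {"x": 0,"y": -44.5,"z": 52,"rx": 0,"ry": 0,"rz": 0,"jaw": 0},
    {"x": 0,"y": -44.5,"z": 62,"rx": 0,"ry": 0,"rz": 0,"jaw": 0},
    {"x": 0,"y": -44.5,"z": 72,"rx": 0,"ry": 0,"rz": 0,"jaw": 0},
    {"x": 0,"y": -44.5,"z": 82,"rx": 0,"ry": 0,"rz": 0,"jaw": 0},
    {"x": 0,"y": -44.5,"z": 92,"rx": 0,"ry": 0,"rz": 0,"jaw": 0},
    {"x": 0,"y": -44.5,"z": 100,"rx": 0,"ry": 0,"rz": 0,"jaw": 0},
    {"x": 0,"y": -44.5,"z": 100,"rx": 0,"ry": 0,"rz": 0,"jaw": 0}
  ]
}}

```text
time_s: 16.87
tool_pos: [0.5854, 0.0699, 0.2025]
eef_rot: [0.991, 0.132, 0.002, -0.0]
wrist_force: [1.0, -0.3, 3.2]
grip_width: 0.0002
```

```bash
cat > chk.py <<'E'
import sys
from h import *
tag=sys.argv[1]
a=snap('scene','s'+tag)['img'];w=snap('wrist','w'+tag)['img'];o=r.get_obs()
print(o['tool_pos'],o['grip_width'],o['wrist_force'],o['time_s'])
px=np.array([np.cos(np.radians(105)),np.sin(np.radians(105))]);hub=np.array([.572,.1127])+.0676*px
for d in(20,15,10,5,0,-5):
    t=np.radians(d);e=np.array([-np.cos(t)*px[0],-np.cos(t)*px[1],np.sin(t)]);h=np.array([*hub,.178]);print(d,np.round(proj('s'+tag,h+.165*e),1),'stub',np.round(proj('s'+tag,h-.055*e),1))
cc=(a.max(2)<38).astype(np.uint8);n,l,s,c=cv2.connectedComponentsWithStats(cc)
print([(s[i].tolist(),c[i].round(1).tolist()) for i in range(1,n) if s[i,4]>12 and 280<c[i][0]<380 and 140<c[i][1]<200])
f=cv2.resize(a[95:215,280:400],(400,400),interpolation=cv2.INTER_CUBIC)
w=cv2.resize(w[50:340,116:406],(400,400),interpolation=cv2.INTER_CUBIC)
cv2.imwrite(f'pics/m{tag}.png',cv2.convertScaleAbs(np.hstack([f,w]),alpha=1.8,beta=20))
E
python3 chk.py 10
```

```text
[0.5851354  0.06997947 0.20265675] 0.0001424240094073959 [1.234543   1.50711104 2.87197449] 16.9667
20 [302.6 172.6] stub [364.  176.2]
15 [300.8 176. ] stub [364.7 175.1]
10 [299.4 179.3] stub [365.3 174.1]
5 [298.4 182.5] stub [365.8 173. ]
0 [297.8 185.6] stub [366.1 172. ]
-5 [297.6 188.6] stub [366.4 171. ]
[]
```

I have one picture view left, so I locate the knob numerically.

```bash
python3 - <<'E'
from h import *
a=cv2.imread('pics/s9.png').max(2);b=cv2.imread('pics/s10.png').max(2)
print('knob val',a[163:170,303:310].mean(), 'now there',b[163:170,303:310].mean())
for v in range(166,196,2): print(v,b[v,284:316:2])
px=np.array([np.cos(np.radians(105)),np.sin(np.radians(105))]);hub=np.array([.572,.1127])+.0676*px
w=cv2.imread('pics/w10.png').max(2)
for d in(29,20,15,10,5,0):
    t=np.radians(d);p=np.array([*(hub-.165*np.cos(t)*px),.178+.165*np.sin(t)]);print(d,np.round(proj('w10',p),1))
print('wrist rows min over cols 240-266',[(v,int(w[v,246:262:4].min()),int(w[v,246:262:4].max())) for v in range(100,300,6)])
E
```

```text
knob val 51.0 now there 142.6734693877551
166 [149 151 149 147 150 148 151 150 149 151 149 152 153 153 151  73]
168 [150 151 156 149 149 149 151 150  81  58 100 151 151 151 151  63]
170 [152 152 151 150 152 151 150  63  53  55  51 121 150 150 141  65]
172 [152 152 152 152 151 152 138  50  52  52  50  62 105 104 106  76]
174 [151 153 153 151 151 149 149  50  50  51  51  57  75  80  84  83]
176 [150 150 151 149 150 150 149 122  50  50  73 151 149 150 146 147]
178 [150 150 152 151 149 150 149 147 148 144 148 150 148 151 148 150]
180 [151 149 148 149 149 150 147 149 149 148 148 148 148 148 150 149]
182 [149 152 152 150 149 149 149 151 151 147 147 148 147 149 131 115]
184 [149 151 151 150 150 150 150 148 144 121 107  74  95  95  95 103]
186 [150 150 152 150 149 150 149 148 119  94  71  67  91  94  93 106]
188 [148 150 147 149 149 148 147 151 102  88  90  95  92  93  98 106]
190 [148 149 151 149 149 150 149 147 128  73  95  95  94  93  90 104]
192 [148 147 148 150 147 149 150 151 149  85  90  95  95  94  78 104]
194 [149 148 148 149 149 151 150 148 146 114  77  94  93  93  81  95]
29 [248.1 325.6]
20 [248.6 310.5]
15 [248.8 301.2]
10 [249.  291.6]
5 [249.1 281.7]
0 [249.3 271.6]
wrist rows min over cols 240-266 [(100, 77, 108), (106, 74, 109), (112, 75, 110), (118, 74, 112), (124, 75, 110), (130, 75, 110), (136, 77, 112), (142, 73, 111), (148, 76, 112), (154, 74, 115), (160, 78, 114), (166, 74, 113), (172, 79, 115), (178, 77, 114), (184, 77, 116), (190, 76, 115), (196, 76, 117), (202, 76, 116), (208, 77, 118), (214, 76, 118), (220, 79, 118), (226, 81, 121), (232, 5, 61), (238, 5, 61), (244, 10, 62), (250, 7, 62), (256, 9, 61), (262, 26, 145), (268, 5, 27), (274, 10, 30), (280, 11, 29), (286, 15, 29), (292, 14, 30), (298, 16, 27)]
```

The knob is at about (301.8,172.4), so the arm is near 20°, although the TCP is already at 0.2025. I use the last view to see the contact.

View pics/m10.png

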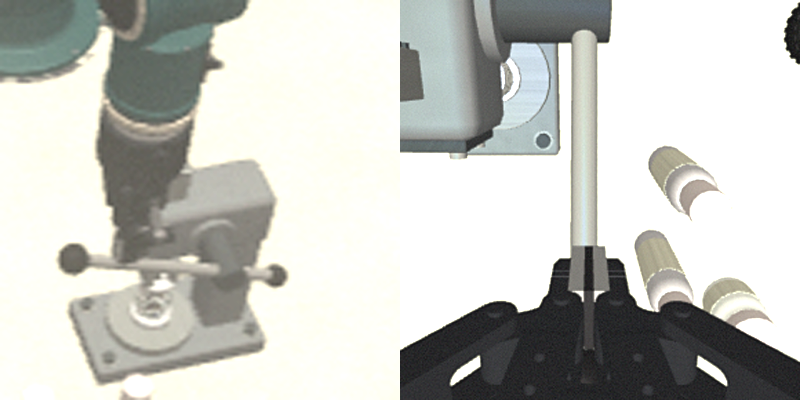

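The fingertips sit on top of the bar about 112 mm out (they occlude it in the wrist crop, bar centred 2 mm to tool -x), with the arm still about 20° up. I continue in small steps, judging by the knob pixel.

Request:
{"fn": "step_arm", "kwargs": {
  "series": [
    {"x": -1,"y": 0,"z": 3,"rx": 0,"ry": 0,"rz": 0,"jaw": 0},
    {"x": -2,"y": 0,"z": 6,"rx": 0,"ry": 0,"rz": 0,"jaw": 0},
    {"x": -2,"y": 0,"z": 10,"rx": 0,"ry": 0,"rz": 0,"jaw": 0},
    {"x": -2,"y": 0,"z": 10,"rx": 0,"ry": 0,"rz": 0,"jaw": 0},
    {"x": -2,"y": 0,"z": 10,"rx": 0,"ry": 0,"rz": 0,"jaw": 0}
  ]
}}

```text
time_s: 17.38
tool_pos: [0.5849, 0.069, 0.1943]
eef_rot: [0.991, 0.132, 0.003, 0.001]
wrist_force: [2.6, -0.9, 9.8]
grip_width: 0.0002
```

```bash
cat > ang.py <<'E'
import sys
from h import *
tag=sys.argv[1]
if len(sys.argv)<3: snap('scene','s'+tag); snap('wrist','w'+tag)
o=r.get_obs()
print(o['tool_pos'].round(4),o['wrist_force'].round(1),o['ft_torque'].round(2),o['time_s'],o['grip_width'])
px=np.array([np.cos(np.radians(105)),np.sin(np.radians(105))]);hub=np.array([.572,.1127])+.0676*px
P=lambda t:np.array([*(hub-.165*np.cos(t)*px),.178+.165*np.sin(t)])
g=cv2.imread(f'pics/s{tag}.png').max(2);m=np.zeros_like(g);m[155:205,288:312]=(g[155:205,288:312]<64)
m=cv2.morphologyEx(m,cv2.MORPH_OPEN,cv2.getStructuringElement(cv2.MORPH_ELLIPSE,(5,5)))
n,l,s,c=cv2.connectedComponentsWithStats(m)
for i in range(1,n):
    ts=np.radians(np.arange(-20,40,.5));d=[np.hypot(*(np.array(proj('s'+tag,P(t)))-c[i])) for t in ts];k=np.argmin(d)
    print('blob',s[i],c[i].round(1),'angle',np.degrees(ts[k]),'res px',round(d[k],1))
E
python3 ang.py 9 x; python3 ang.py 10 x; python3 ang.py 11
```

```text
[0.5849 0.069  0.1943] [ 2.6 -0.9  9.8] [-0.26 -0.7   0.05] 17.3833 0.0001631188156034902
blob [303 162   8   9  55] [306.4 166. ] angle 29.000000000000004 res px 0.7
[0.5849 0.069  0.1943] [ 2.6 -0.9  9.8] [-0.26 -0.7   0.05] 17.3833 0.0001631188156034902
blob [298 168   8   9  56] [301.5 172. ] angle 20.0 res px 1.2
[0.5849 0.069  0.1943] [ 2.7 -0.8  8.6] [-0.26 -0.63  0.01] 17.4833 2.0539666214728534e-05
blob [297 171   8   9  52] [300.3 174.9] angle 16.0 res px 0.9
```

Request:
{"fn": "step_arm", "kwargs": {
  "series": [
    {"x": 0,"y": 0,"z": 4,"rx": 0,"ry": 0,"rz": 0,"jaw": 0},
    {"x": 0,"y": 0,"z": 8,"rx": 0,"ry": 0,"rz": 0,"jaw": 0},
    {"x": 0,"y": 0,"z": 12,"rx": 0,"ry": 0,"rz": 0,"jaw": 0},
    {"x": 0,"y": 0,"z": 16,"rx": 0,"ry": 0,"rz": 0,"jaw": 0},
    {"x": 0,"y": 0,"z": 20,"rx": 0,"ry": 0,"rz": 0,"jaw": 0},
    {"x": 0,"y": 0,"z": 20,"rx": 0,"ry": 0,"rz": 0,"jaw": 0},
    {"x": 0,"y": 0,"z": 20,"rx": 0,"ry": 0,"rz": 0,"jaw": 0}
  ]
}}

```text
time_s: 18.07
tool_pos: [0.5852, 0.067, 0.1745]
eef_rot: [0.991, 0.132, 0.003, 0.002]
wrist_force: [3.1, -4.4, 10.3]
grip_width: 0.0002
```

```bash
python3 ang.py 12; python3 - <<'E'
from h import *
p=r.get_obs()['tool_pos']; print('tcp px',proj('s12',p),proj('s12',p+[0,0,.02]),proj('w12',p))
g=cv2.imread('pics/s12.png').max(2)
for v in range(158,192,2): print(v,g[v,308:340:2])
w=cv2.imread('pics/w12.png').max(2)
print('w row215',w[215,226:280:2]);print('w row238',w[238,226:280:2])
E
```

```text
[0.5853 0.067  0.1745] [ 2.8 -5.  11.3] [-1.1  -0.62  0.  ] 18.1667 -0.0003300777232235602
blob [294 177   8   9  55] [297.4 181. ] angle 6.5 res px 1.3
tcp px (np.float64(313.57613304509516), np.float64(183.43977152314284)) (np.float64(314.2610439400625), np.float64(179.1681388254848)) (np.float64(251.85970435584196), np.float64(224.42820438892394))
158 [150  48  47  51  54  47  45  47  44  45  77  94  95  94  92  92]
160 [149  56  47  47  49  46  46  46  45  47  84  89  89  85  79  76]
162 [151  73  45  46  48  47  45  50  60  48  68  70  67  65  64  66]
164 [149 150  56  46  47  46  46  52  73  54  63  65  64  63  65  78]
166 [152 152  50  48  47  45  43  55  73  65  65  65  64  64  65  65]
168 [153 150  72  45  46  47  46  52  71  68  64  64  63  62  62  62]
170 [150 149 107  47  48  51  78  68  68  67  52  61  62  61  62  63]
172 [151 152  75  46  46  46  47  57  72  72  47  57  75 127 149 137]
174 [150 148  73  65  49  44  45  48  51  69  80 106  97 137 148 127]
176 [150 140  64  64  46  47 105  64  73  76  84  95 100 107 105 104]
178 [123 115  75  58  50  47  96 104 103 101 100  96  93  90  85  82]
180 [100  96  88  72  77  79  77  71  69  86  99 107  95  93  94  61]
182 [101 123 129 113 104 102  95  96  97 134 135 110 101  95  90  60]
184 [ 94  94  94 104 104 106  90  88  97  79  99  92 103 103  86  61]
186 [ 92  93  95 105 103 105 115 102  67  95  78 102 103 105 100  68]
188 [ 92  93  97 105 104 102 122  94  98  95  97 128 103 104 105  83]
190 [ 93  93  91 104 104 103 115 142 105  98 130 130 104 102 106  97]
w row215 [167 170 176 171 175 172 173 138  86 101 111 119 123 118 108  97  89  86
 178 175 172 168 171 177 176 171 166]
w row238 [172 185  98   3   5   5   7  59  60  60  60  60  10   8   6  53  63  62
  59  61   9   8   5   8  31 172 177]
```

Arm at about 6.5° and following 1:1. Last 11 mm to level.

Request:
{"fn": "step_arm", "kwargs": {
  "series": [
    {"x": 0,"y": 0,"z": 3,"rx": 0,"ry": 0,"rz": 0,"jaw": 0},
    {"x": 0,"y": 0,"z": 6,"rx": 0,"ry": 0,"rz": 0,"jaw": 0},
    {"x": 0,"y": 0,"z": 9,"rx": 0,"ry": 0,"rz": 0,"jaw": 0},
    {"x": 0,"y": 0,"z": 11,"rx": 0,"ry": 0,"rz": 0,"jaw": 0},
    {"x": 0,"y": 0,"z": 11,"rx": 0,"ry": 0,"rz": 0,"jaw": 0},
    {"x": 0,"y": 0,"z": 11,"rx": 0,"ry": 0,"rz": 0,"jaw": 0},
    {"x": 0,"y": 0,"z": 11,"rx": 0,"ry": 0,"rz": 0,"jaw": 0},
    {"x": 0,"y": 0,"z": 11,"rx": 0,"ry": 0,"rz": 0,"jaw": 0},
    {"x": 0,"y": 0,"z": 11,"rx": 0,"ry": 0,"rz": 0,"jaw": 0}
  ]
}}

```text
time_s: 18.92
tool_pos: [0.5858, 0.0653, 0.1639]
eef_rot: [0.991, 0.131, 0.003, 0.003]
wrist_force: [1.9, -7.5, 14.7]
grip_width: 0.0005
```

```bash
python3 ang.py 13; python3 - <<'E'
from h import *
p=(.584,-.1534,.205);print('can cap expected',proj('s13',p))
a=cv2.imread('pics/s3.png').astype(int);b=cv2.imread('pics/s13.png').astype(int)
print('can region diff since placing',np.abs(a-b)[168:232,228:254].mean())
# independent angle: knob in top? triangulate with stub ball in scene
g=cv2.imread('pics/s13.png').max(2);m=np.zeros_like(g);m[165:185,356:378]=g[165:185,356:378]<70
M=cv2.moments(m,True);print('stub',M['m00'],M['m10']/max(M['m00'],1),M['m01']/max(M['m00'],1))
px=np.array([np.cos(np.radians(105)),np.sin(np.radians(105))]);hub=np.array([.572,.1127])+.0676*px
for d in(8,4,0,-4,-8):
  t=np.radians(d);h=np.array([*hub,.178]);e=np.array([*(-np.cos(t)*px),np.sin(t)]);print(d,np.round(proj('s13',h+.165*e),1),np.round(proj('s13',h-.055*e),1))
E
```

```text
[0.5858 0.0654 0.1639] [ 2.6 -7.9 14.1] [-1.76 -0.61 -0.01] 19.0167 2.1766665634466838e-05
blob [293 181   8   8  50] [296.6 184.6] angle 1.5000000000000002 res px 1.3
can cap expected (np.float64(240.2924325546938), np.float64(175.72603877881843))
can region diff since placing 2.3279246794871793
stub 44.0 361.90909090909093 171.45454545454547
8 [298.9 180.6] [365.5 173.7]
4 [298.2 183.1] [365.9 172.8]
0 [297.8 185.6] [366.1 172. ]
-4 [297.6 188. ] [366.3 171.2]
-8 [297.7 190.3] [366.4 170.4]
```

Knob row 184.6 gives about 1.5° above level, and the stub ball's row agrees within 3°. The can region is unchanged. A 1 s hold checks for creep.

Request:
{"fn": "step_arm", "kwargs": {
  "series": [
    {"x": 0,"y": 0,"z": 1,"rx": 0,"ry": 0,"rz": 0,"jaw": 0},
    {"x": 0,"y": 0,"z": 1,"rx": 0,"ry": 0,"rz": 0,"jaw": 0},
    {"x": 0,"y": 0,"z": 1,"rx": 0,"ry": 0,"rz": 0,"jaw": 0},
    {"x": 0,"y": 0,"z": 1,"rx": 0,"ry": 0,"rz": 0,"jaw": 0},
    {"x": 0,"y": 0,"z": 1,"rx": 0,"ry": 0,"rz": 0,"jaw": 0},
    {"x": 0,"y": 0,"z": 1,"rx": 0,"ry": 0,"rz": 0,"jaw": 0},
    {"x": 0,"y": 0,"z": 1,"rx": 0,"ry": 0,"rz": 0,"jaw": 0},
    {"x": 0,"y": 0,"z": 1,"rx": 0,"ry": 0,"rz": 0,"jaw": 0},
    {"x": 0,"y": 0,"z": 1,"rx": 0,"ry": 0,"rz": 0,"jaw": 0},
    {"x": 0,"y": 0,"z": 1,"rx": 0,"ry": 0,"rz": 0,"jaw": 0},
    {"x": 0,"y": 0,"z": 1,"rx": 0,"ry": 0,"rz": 0,"jaw": 0},
    {"x": 0,"y": 0,"z": 1,"rx": 0,"ry": 0,"rz": 0,"jaw": 0}
  ]
}}

```text
time_s: 20.02
tool_pos: [0.5858, 0.0653, 0.1632]
eef_rot: [0.991, 0.131, 0.004, 0.003]
wrist_force: [2.2, -7.5, 16.3]
grip_width: -0.0001
```

```bash
python3 ang.py 14; python3 -c "
from h import *
print(r.get_obs()['qd'].round(4))"
```

```text
[0.5858 0.0653 0.1632] [ 2.8 -8.2 15.4] [-1.85 -0.42  0.01] 20.1167 -0.00012392558817066014
blob [293 181   8   8  50] [296.6 184.6] angle 1.5000000000000002 res px 1.3
[-0.0007 -0.0005  0.0016  0.0009 -0.0007  0.0013  0.0014]
```

Steady, with no creep. Handing in.

```bash
python3 -c "
from h import *
print(r.hand_in())"
```

```text
the job is handed in; nothing more can be done
None
```

The can is moved and the lever is held down about level, with shut fingertips pressing the bar from above. I handed in at about 20 s of the 58 s allowed.

- **Can:** I gripped it by the cap, set it upright about 17 cm from where it was, and released it. A later check of the scene image showed it had not moved since.
- **First try at the lever:** I gripped the ball knob, but the pads wedged off the round ball at about 20° above level. I let go, and the lever went back to about 29°.
- **Final hold:** I then pressed the bar down from above, about 112 mm from the hub.
- **Last checks:**
  - The lever is about 1.5° above level by the knob's position in the scene image. That puts the cup top roughly 3.5 mm below the groove, inferred from the angle because I did not see the groove itself.
  - The upward push on the hand was about 15 N, and the lever angle and hand position did not change over a 1 s hold.

**Disagreements:**
- The knob's pixel sits about 1.3 px off the model circle.
- The stub ball's row points to about level to 2° below; its column is about 4 px off the model. Both readings are well inside the roughly ±8° allowed.
- The fingertips touched the bar about 20 mm higher than the reported tool position implied, so I went by the lever angle instead of the tool height.

I never moved the hand near the wheel, jar or tray, but I did not re-measure them at the end.

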